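# Slide the meter-cupboard key under the sprung flap of the key rack

## Task

With one fingertip press down the long side plate of the key rack to hold its spring-closed flap open, and with the other fingertip push the black-headed meter-cupboard key along its lane until its head is fully home against the end stop under the flap. Keep the flap held open until the key is home, then let go so that the flap drops shut behind the head, and move clear. Only push the key, never lift it, and leave the torch, dish, jar and brass house key where they are.

Things in the scene. Friction and masses are not known exactly. Their poses are not given: they have to be found in the camera images.
- rack: Light wooden key rack lying fixed on the console, 245 x 225 mm, two lanes for keys. Origin on the console under it; x runs along the lanes, away from the robot, to the end stop; y left; z up. In its frame (mm): lane deck top at z 18 for y -130 to 15; the flap lane is centred on y -30, the open lane on y -95. At y 15 to 95, below the press plate, the board is only 8 mm thick.
- stop (a point): Middle of the flap lane's end stop face at deck level, at x 90, y -30, z 18 mm of the rack. The lane is 44 mm wide between side walls 10 mm high and runs from here 220 mm towards the robot. When the key is fully home its head touches this face, so the key's origin is 15 mm and its tail 75 mm before it.
- flap (a joint): Spring-closed aluminium flap, rad: 0 shut, 0.6 fully open (stop). Its hinge runs along rack x, at y 20, z 42 mm, between steel posts 48 mm high at x -125 and 110. Its press plate lies left of the hinge, its roof and prongs right of it. Pushing the plate down (about 1 N to start, 3 N fully down) opens it; let go, it springs shut. The key's head passes from about 0.33 rad upwards.
- flap_prongs (a point): Midway between the lower ends of the two prongs under the front of the flap's roof; moves with the flap. Shut, it is at rack x 50, y -30, z 24 mm, 6 mm above the deck; prongs 4 mm thick along x, 24 mm apart, so the barrel fits between them but the head cannot pass. The roof spans rack x 48 to 104 mm; open, it rises up to 85 mm above the console.
- flap_press (a point): Top of the press plate at mid width, at rack x -50 mm; moves with the flap. The plate is an aluminium strip 50 mm wide, 176 mm long (rack x -120 to 56 mm). Shut, it slopes 0.6 rad, left edge highest, 60 mm above the console. Fully pressed it is level at z 20 mm, 2 mm above the lane's deck, and spans rack y 34 to 84 mm. A fingertip can slide along it while pressing.
- key: Loose meter-cupboard key, about 60 g, lying flat in the flap lane, head towards the end stop. Black plastic head 30 mm along x, 41 mm wide, 14 mm thick; a steel round barrel of 14 mm diameter runs 45 mm from the head's back along -x. Origin at the centre of the head's underside, x from tail to head, z up.
- key_tail (a point): Centre of the free end of the key's barrel, 60 mm behind the head's centre and 7 mm above the deck: the place to push.
- house_key: Loose flat brass house key, 66 mm long, 4 mm thick, in the open lane; leave alone. Origin under the centre of its round head.
- torch: Orange plastic torch standing on its lens, 50 mm wide at the foot, 125 mm tall, to the right of the rack; leave alone. Origin at the centre of its underside.
- dish: White porcelain dish, 120 mm across, 30 mm high, to the left of the rack; leave alone. Origin at the centre of its underside.
- jar: Glass jar with steel screw-top lid, 72 mm across, 95 mm tall, to the right of the rack, beyond the torch; leave alone. Origin at the centre of its underside.
There are look-alikes about, which are no part of the job. There is more than one size of the key; the one meant has the size given above.

How it is judged (in metres and radians):
On the way, in this order (a step that is already met when the one before it is completed fails the run):
1. a fingertip holds the flap open while the key's head is still outside it (value of joint flap above 0.3 rad and contact force between the fingers and flap above 0.3 N and x of key in the frame of rack below 0.045 m), for 0.1 s.
2. the key is pushed home while a fingertip still holds the flap open (value of joint flap above 0.25 rad and contact force between the fingers and flap above 0.3 N and x of key in the frame of rack above 0.069 m), for 0.05 s.
At the end, for the whole second after the job is handed in: The key's head lies flat in the flap lane within 6 mm of the end stop, at rest, and the flap has dropped shut (below 0.08 rad) behind it (x of key in the frame of rack between 0.069 and 0.079 m and y of key in the frame of rack between -0.036 and -0.024 m and z of key in the frame of rack between 0.012 and 0.022 m and value of joint flap below 0.08 rad and linear speed of key below 0.01 m/s); the robot touches nothing.
It fails at once if the key is lifted more than 10 mm off the deck (z of key in the frame of rack above 0.028 m).
It fails at once if the torch is moved more than 20 mm (distance of torch from where it was at the start of the episode above 0.02 m).
It fails at once if the dish is moved more than 20 mm (distance of dish from where it was at the start of the episode above 0.02 m).
It fails at once if the jar is moved more than 20 mm (distance of jar from where it was at the start of the episode above 0.02 m).
It fails at once if the house key is moved more than 20 mm (distance of house_key from where it was at the start of the episode above 0.02 m).
It also fails if it takes over 38 s, if anything falls off the work surface, if the arm or the gripper's body presses on something with over 40 N, if the wrist force passes 120 N, or if a joint passes its speed limit or range.

## Robot

A 6-joint arm with a two-finger parallel gripper is mounted at the origin on the work surface. World frame = base frame: x ahead of the robot, y to its left, z up, the work surface at z = 0. Lengths are in mm, angles in rad, forces in N, time in s.
With the tool pointing down it reaches from about 300 to 775 mm from the base axis. Payload 14.6 kg.
Tool frame: the origin (TCP) lies on the centre line of the jaws, within the pads' length; the fingertips stand 19 mm ahead of it and the grasp point (between the pads) is the TCP (bot.tip_reach is the distance from the TCP to the fingertips, in mm); y points along the fingers, x is the direction in which the jaws open and shut, and the axes are right-handed (so a half turn about y gives the same grasp; the last joint's range is limited). The gripper opens to 85 mm and grips with 20 to 120 N. Pads are 22 mm wide; open, the fingers measure 114 mm over their backs; the gripper's body (76 mm by 85 mm) begins 54 mm behind the grasp point. The pads swing forward as they close: fully open they stand 13 mm farther back than shut.
Start: joints at [1.157, 0.3, 1.521, -0, 1.321, -0.067], TCP at [186.937, 517.247, 250.281] pointing down, gripper open.
Joint ranges: [-3.03, 3.03], [-0.79, 2.21], [0.23, 2.52], [-1.04, 4.18], [0, 3.07], [-2.55, 2.55]. Speed limits (rad/s): [2.22, 2.22, 2.57, 3.14, 3.14, 3.14].

## Interface

Orientations are given as a unit quaternion [w, x, y, z].
In Python, from rig import bot gives the robot as it stands. Calls block until the motion is done:
- bot.move_to(position, orientation): joint-space move of the TCP to a pose.
- bot.servo_line(position, attitude=None, speed=150, until_force=None): straight line of the TCP; attitude=None keeps the orientation; speed is the mean speed in mm/s. With until_force (N) it stops when the force on the tool has changed by that much, and returns True; else False.
- bot.move_joints(angles): joint-space move.
- bot.move_gripper(opening, grip_force=None): finger opening in mm; grip_force is the grip in N (None keeps the last); returns when the fingers have stopped.
- bot.dwell(seconds).
- bot.ik(position, orientation): joint angles nearest the present ones, or None.
- bot.read_state(): the state.
- bot.read_camera(name): name is "scene" or "top" or "wrist"; returns a dict with "image" (400x640x3 uint8, blue, green, red), "depth" (400x640 float32, mm along the optical axis (not along the pixel's ray), 0 where there is no reading), "fovy" (degrees; the focal length in pixels is half the picture's height over the tangent of half this angle, whatever the lens; pixels are square), "cx", "cy" (the principal point, pixels), "eye" and "attitude" of the camera in the world; the wrist camera has in their place "mount" (4x4, takes a point from camera to tool coordinates, whose origin is the TCP and whose axes are the tool frame's). Camera axes: x right, y down, z forward; pixel columns grow to the right and rows downward; lengths in mm; the calibration is good to about 2 mm. A picture is of the moment at which its call begins: read the wrist's pose just before it.
A pose or a line that the arm cannot do raises bot.MotionError and nothing moves.
- bot.finish_job(): hands the job in, once; it reports no verdict.
The state is a dict: "clock": time; "joint_positions": joint angles; "qvel": joint speeds; "effort": joint torques, N m; "ee_pos": TCP position; "tool_rot": TCP orientation; "ft_force": force on the tool from outside, world axes, zero at the start; "moment": the same for the moment, N m; "grip_width": finger opening in mm.
Only numpy, scipy, OpenCV 4.12 (cv2) and the standard library are available. Lean on these libraries where they do the work, as an engineer would, in place of code of your own. Each camera call takes 0.05 s, during which the arm holds its last target. There are 200 camera calls.

## Working session

There is one attempt and no reset: what is moved stays moved. The work goes in short steps, each a Python script; the robot and the scene stay as the last script left them, time stands still between calls to the robot, and variables do not carry over. Pictures are saved under pics/ and viewed, about 8 in all and at most 12, crops included, and the job is handed in when it is done.

```bash
mkdir -p pics; ls; python3 - <<'E'
from rig import bot
import cv2,numpy as np,pickle
for n in ("scene","top"):
    c=bot.read_camera(n); cv2.imwrite(f"pics/{n}0.png",c["image"]); pickle.dump(c,open(f"{n}.pkl","wb"))
    print(n,c["fovy"],c["cx"],c["cy"],c["eye"],c["attitude"])
print(bot.read_state(), bot.tip_reach)
E
```

```text
pics
scene 44.54195021606079 312.8112090937711 196.07722451716893 [1275.69274972   20.4570415   831.50513206] [-0.2514218   0.66091467  0.66388316 -0.24338862]
top 45.0993701436255 319.3656719311566 200.12579154902468 [438.44642547  40.8121495  950.71744423] [-0.05803672  0.7146189  -0.69252345  0.07976736]
{'clock': 0.1, 'joint_positions': array([ 1.15739273e+00,  3.00434374e-01,  1.52152752e+00,  1.84728450e-05,
        1.32067100e+00, -6.65917550e-02]), 'qvel': array([-2.45690080e-04,  4.84501898e-05, -2.83207980e-03, -7.26465751e-04,
        1.81882126e-04,  8.38806581e-04]), 'effort': array([-1.03434573e-03, -5.44380212e+01, -3.62373197e+01, -7.54274424e-05,
        2.96820610e-03,  3.54082033e-05]), 'ee_pos': array([186.86569296, 517.08538339, 249.76410117]), 'tool_rot': array([-0.57858598,  0.57895674,  0.40591324, -0.40654865]), 'ft_force': array([-0.20949345,  0.06373216, -0.4732444 ]), 'moment': array([-0.02111315, -0.02207248,  0.01368239]), 'grip_width': 85.29616694056178} 19.0
```

View pics/scene0.png

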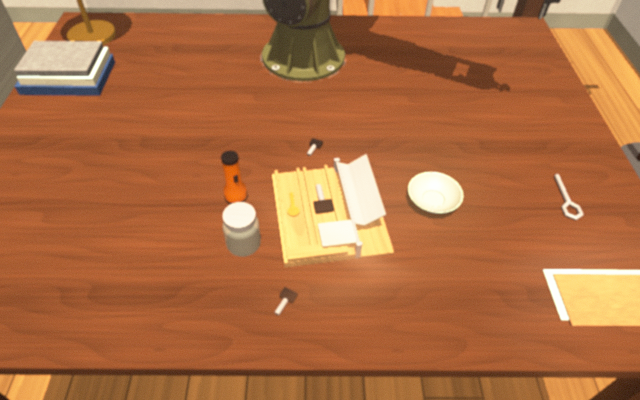

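View pics/top0.png

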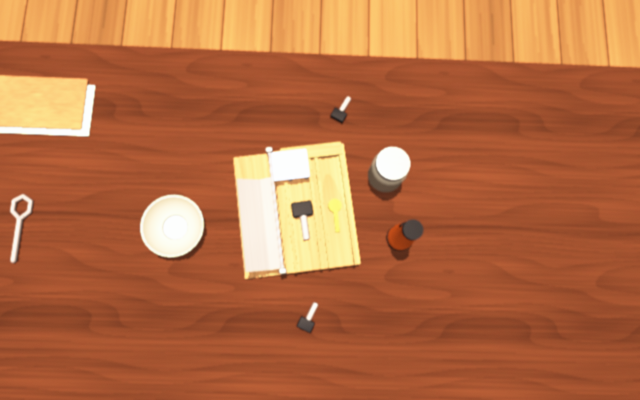

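The top view shows the rack around (297,210), with the flap plate on the left (y+) side. The key in the lane has its head at (302,210) and its tail at (305,238). The key-like items at (341,110) and (308,322) are decoys. I'll localise the rack and key using depth.

```bash
cat > h.py <<'E'
import numpy as np,cv2
from scipy.spatial.transform import Rotation as R
def rot(q): return R.from_quat(np.r_[q[1:],q[0]]).as_matrix()
def pose(c,st=None):
    if "mount" in c:
        T=np.eye(4);T[:3,:3]=rot(st["tool_rot"]);T[:3,3]=st["ee_pos"];return T@c["mount"]
    T=np.eye(4);T[:3,:3]=rot(c["attitude"]);T[:3,3]=c["eye"];return T
def rays(c,uv):
    f=c["image"].shape[0]/2/np.tan(np.radians(c["fovy"]/2)); uv=np.atleast_2d(np.asarray(uv,float))
    return np.c_[(uv[:,0]-c["cx"])/f,(uv[:,1]-c["cy"])/f,np.ones(len(uv))]
def onz(c,uv,z,st=None):
    T=pose(c,st);d=rays(c,uv)@T[:3,:3].T
    return T[:3,3]+d*((z-T[2,3])/d[:,2])[:,None]
def cloud(c,st=None):
    h,w=c["depth"].shape;u,v=np.meshgrid(np.arange(w),np.arange(h))
    d=rays(c,np.c_[u.ravel(),v.ravel()])*c["depth"].ravel()[:,None]
    T=pose(c,st);return (d@T[:3,:3].T+T[:3,3]).reshape(h,w,3)
E
python3 - <<'E'
import pickle
from h import *
c=pickle.load(open("top.pkl","rb"));P=cloud(c)
for n,u,v in [("table",200,320),("head",302,210),("tail",305,234),("deck",290,230),("deckR",318,250),("roof",290,165),("plateL",243,225),("plateR",275,225),("dish",173,228),("jar",392,162),("torch",412,229)]: print(n,P[v,u].round(1),c["image"][v,u])
hsv=cv2.cvtColor(c["image"],cv2.COLOR_BGR2HSV)
roi=np.zeros((400,640),bool);roi[135:290,225:365]=1
wood=(hsv[...,0]>14)&(hsv[...,0]<35)&(hsv[...,2]>150)&roi
wood=cv2.morphologyEx(wood.astype(np.uint8),cv2.MORPH_CLOSE,np.ones((9,9)))
n,l,s,_=cv2.connectedComponentsWithStats(wood);i=1+np.argmax(s[1:,4]);
k=np.argwhere((l==i)|((hsv[...,2]>150)&roi))[:,::-1].astype(np.float32)
r=cv2.minAreaRect(k);b=cv2.boxPoints(r);print(r);print(b,onz(c,b,18).round(1))
blk=(hsv[...,2]<70)&roi;blk[:185]=0;blk[235:]=0;blk[:,:285]=0;blk[:,320:]=0
k=np.argwhere(blk)[:,::-1].astype(np.float32);r=cv2.minAreaRect(k);print(r,onz(c,cv2.boxPoints(r),32).round(1))
big=cv2.resize(c["image"][130:290,220:370],None,fx=4,fy=3.75,interpolation=cv2.INTER_CUBIC);big=cv2.resize(c["image"][130:290,220:370],None,fx=3.7,fy=3.7,interpolation=cv2.INTER_CUBIC);cv2.imwrite("pics/crop1.png",big)
E
```

```text
table [3.866e+02 2.348e+02 1.000e-01] [ 40  68 136]
head [599.5  48.   34.6] [ 83  89 101]
tail [553.6  40.7  31. ] [248 252 253]
deck [560.7  69.8  28.3] [160 240 253]
deckR [525.   14.5  17.4] [133 216 247]
roof [686.5  74.5  41.4] [254 254 253]
plateL [563.2 156.4  58.8] [230 241 251]
plateR [567.4  98.1  43.4] [238 247 252]
dish [560.2 299.2   6. ] [253 254 253]
jar [ 685.4 -116.1   92.2] [251 254 253]
torch [ 557.  -145.6  121.8] [66 71 80]
((294.5, 212.0), (154.0, 139.0), 90.0)
[[225. 135.]
 [364. 135.]
 [364. 289.]
 [225. 289.]] [[750.5 208.5  18. ]
 [761.6 -72.4  18. ]
 [453.2 -75.6  18. ]
 [445.7 188.5  18. ]]
((302.4884338378906, 214.92483520507812), (0.15205718576908112, 13.152946472167969), 81.25383758544922) [[588.1  59.3  32. ]
 [592.9  34.3  32. ]
 [592.6  34.3  32. ]
 [587.8  59.2  32. ]]
```

View pics/crop1.png

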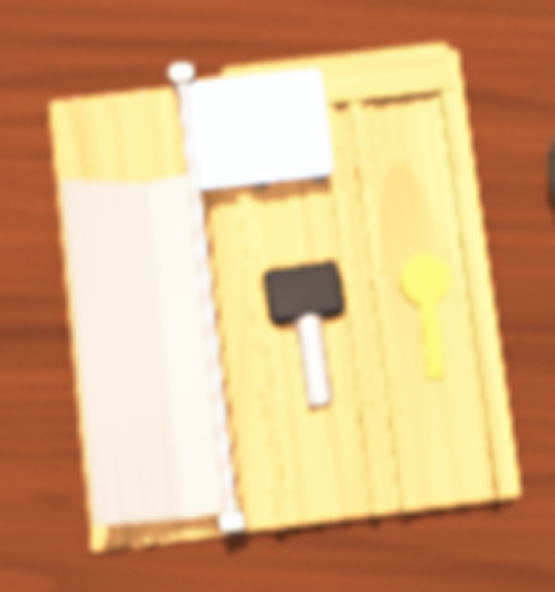

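The crop shows the posts at about (181,71) and (232,522). The head spans (265..343, 262..326) and the tail ends at (318,406). I'll build the rack frame from the posts and check it against the other features.

```bash
cat >> h.py <<'E'
import pickle
def frame(a,b): # posts far, near (world, x 110 and -125, y 20)
    d=(a-b)[:2];x=d/np.linalg.norm(d);y=np.array([-x[1],x[0]])
    o=((a+b)/2)[:2]-x*(-7.5)-y*20
    return o,x,y,np.linalg.norm(d)
E
python3 - <<'E'
from h import *
c=pickle.load(open("top.pkl","rb"))
f=lambda u,v,z:onz(c,[[u/3.7+220-.36,v/3.7+130-.36]],z)[0]
o,x,y,L=frame(f(181,71,48),f(232,522,48));print("o",o,"yaw",np.degrees(np.arctan2(x[1],x[0])),"L(235)",L)
for n,u,v,z in [("headFL",267,268,30),("headFR",337,262,30),("headBR",343,316,30),("headBL",273,325,30),("tail",318,408,27),("farR",455,45,18),("nearR",521,494,18),("nearL",93,550,8),("farL",50,102,8),("roofFR",330,178,42),("wall",350,105,28)]:
    p=f(u,v,z);d=p[:2]-o;print(n,p.round(1),"rack",(d@x).round(1),(d@y).round(1))
E
```

```text
o [609.21368332  80.14362415] yaw 8.95017179014588 L(235) 236.77292610685222
headFL [615.3  68.4  30. ] rack 4.1 -12.5
headFR [619.7  31.8  30. ] rack 2.9 -49.4
headBR [591.1  27.7  30. ] rack -26.1 -49.0
headBL [585.1  64.1  30. ] rack -26.3 -12.1
tail [542.7  39.2  27. ] rack -72.1 -30.1
farR [745.4 -29.1  18. ] rack 117.6 -129.1
nearR [502.1 -68.2  18. ] rack -128.9 -129.9
nearL [467.1 153.6   8. ] rack -129.0 94.6
farL [707.6 190.9   8. ] rack 114.4 94.1
roofFR [662.1  37.   42. ] rack 45.6 -50.9
wall [706.3  27.5  28. ] rack 87.7 -67.1
```

The frame agrees with the given sizes to about 2 mm, and the key is the right size with its tail at rack x≈-72. Next I move above the start of the push and check with the wrist camera.

```bash
cat >> h.py <<'E'
o=np.array([609.2,80.1]);yaw=np.radians(8.95)
xr=np.array([np.cos(yaw),np.sin(yaw)]);yr=np.array([-xr[1],xr[0]])
M=np.c_[np.r_[yr,0],np.r_[xr,0],[0,0,-1]]
q=R.from_matrix(M).as_quat();Q=np.r_[q[3],q[:3]]
def W(x,y,z): return np.r_[o+x*xr+y*yr,z]
def inrack(p): d=np.asarray(p)[:2]-o;return np.r_[d@xr,d@yr]
E
python3 - <<'E'
from h import *
from rig import bot
print(bot.ik(W(-91,17,150),Q),bot.ik(W(4,17,30),Q))
bot.move_to(W(-91,17,150),Q); bot.move_gripper(80)
s=bot.read_state();c=bot.read_camera("wrist");pickle.dump((c,s),open("w1.pkl","wb"));cv2.imwrite("pics/w1.png",c["image"])
print(s["clock"],s["ee_pos"],s["tool_rot"],Q,s["ft_force"],s["grip_width"],c["mount"])
E
```

```text
[0.03738582 0.51275423 2.34266972 3.01778478 1.2867017  1.60566251] [0.06625001 0.92539985 2.00938672 3.04968803 1.3648385  1.58964213]
2.8833 [516.71213342  82.96948628 150.1119843 ] [1.58608296e-04 6.49571599e-01 7.60300407e-01 5.88512391e-05] [0.         0.64977978 0.76012252 0.        ] [ 0.27103005 -0.45802143  0.27524053] 79.84439765017113 [[ 9.99999006e-01 -1.37850602e-03 -2.97125754e-04 -3.41960888e-01]
 [-9.43033544e-05 -2.75603956e-01  9.61271268e-01 -1.24811291e+02]
 [-1.40700726e-03 -9.61270284e-01 -2.75603812e-01  6.96253751e+01]
 [ 0.00000000e+00  0.00000000e+00  0.00000000e+00  1.00000000e+00]]
```

View pics/w1.png

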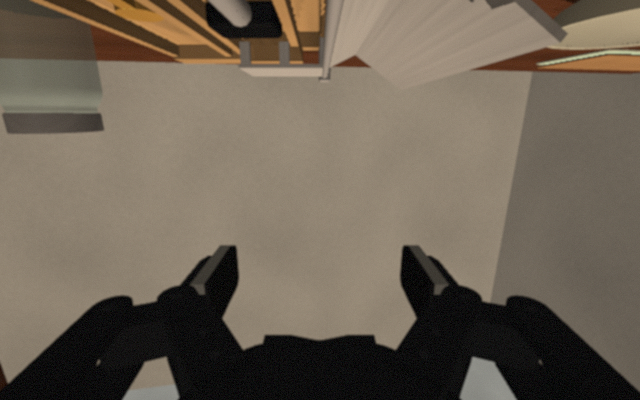

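The wrist view is upside down: the fingers are at (215,265) and (425,265), with the key tail at the top near (235,10) in line with the plate-free finger and the plate on the right. I'll use its depth to measure the finger geometry in tool coordinates.

```bash
python3 - <<'E'
from h import *
c,s=pickle.load(open("w1.pkl","rb"))
P=cloud(c,s);T=P-s["ee_pos"];T=T@rot(s["tool_rot"])
for sl in [(slice(240,300),slice(190,245)),(slice(240,300),slice(395,450))]:
    t=T[sl].reshape(-1,3);t=t[(c["depth"][sl].ravel()>0)&(abs(t[:,1])<60)]
    tip=t[t[:,2]>t[:,2].max()-4]
    print("tip z max",t[:,2].max().round(1),"tip pts min/max",tip.min(0).round(1),tip.max(0).round(1),len(tip))
for p in [(246,235),(260,215),(290,195),(246,405),(280,230)]: print(p,T[p].round(1),c["depth"][p])
print("tail?",[ (inrack(P[v,u]).round(1),P[v,u,2].round(1)) for u,v in [(232,5),(240,20),(215,20),(275,20)]])
E
```

```text
tip z max 12.8 tip pts min/max [-47.6 -42.1   8.8] [-38.7   5.7  12.8] 984
tip z max 12.7 tip pts min/max [ 37.5 -42.1   8.7] [46.4  4.9 12.7] 1006
(246, 235) [-40.7   5.7   8.8] 142.18811
(260, 215) [-44.2 -11.8  10.5] 124.893105
(290, 195) [-43.2 -35.2  11.3] 102.20936
(246, 405) [39.3  0.7 11. ] 136.81589
(280, 230) [-40.9  -5.3  -3. ] 134.87646
tail? [(array([-54.3, -24.5]), np.float64(30.5)), (array([-35.5, -25.6]), np.float64(31.8)), (array([-24.4, -42.5]), np.float64(28.8)), (array([-22.8,  -8.4]), np.float64(28.4))]
```

Tips stand about 12 mm ahead of the TCP at this opening, and the finger faces are at ±40..47. I'll descend onto the plate until the flap's stop is felt, then back off about 2 mm.

```bash
python3 - <<'E'
from h import *
from rig import bot
bot.servo_line(W(-91,14,80),speed=100)
bot.dwell(.2);f0=bot.read_state()["ft_force"]
prev=None
hit=bot.servo_line(W(-91,14,29),speed=20,until_force=8)
s=bot.read_state();print(hit,s["ee_pos"],s["ft_force"]-f0,s["clock"])
z=s["ee_pos"][2]
if hit:
    bot.servo_line(W(-91,14,z+2),speed=20);bot.dwell(.3)
s=bot.read_state();print(s["ee_pos"],s["ft_force"]-f0,s["moment"],s["clock"])
c=bot.read_camera("scene");pickle.dump(c,open("scene1.pkl","wb"));cv2.imwrite("pics/s1.png",cv2.resize(c["image"][120:280,220:420],None,fx=4,fy=3.7))
print(bot.read_state()["clock"])
E
```

```text
True [517.26011831  79.79436096  47.30341699] [-2.12216783  1.66080186 10.3683494 ] 5.5583
[517.13374179  79.78051784  49.24567094] [0.44980613 0.64154852 1.73804552] [ 0.01983754  0.26550763 -0.08944538] 6.125
6.175
```

View pics/s1.png

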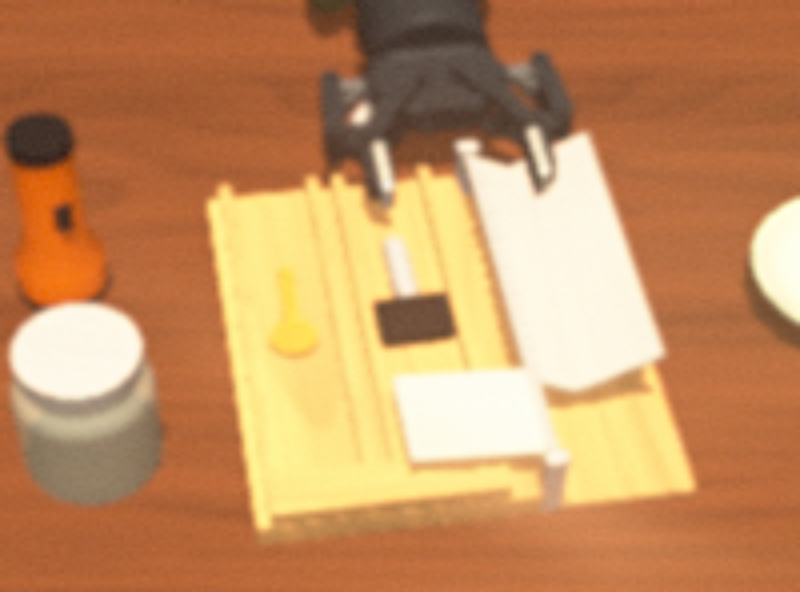

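The fingers are correctly placed, one on the plate and one in the lane behind the tail. The flap is only slightly open, so the 8 N was transient. I'll continue down in small steps.

```bash
python3 - <<'E'
from h import *
from rig import bot
for z in (46,43,40,37,35,34,33,32,31):
    hit=bot.servo_line(W(-91,14,z),speed=15,until_force=12);bot.dwell(.1)
    s=bot.read_state();f=s["ft_force"];print(z,hit,s["ee_pos"][2].round(1),inrack(s["ee_pos"]).round(1),f.round(1),s["moment"].round(2),round(s["clock"],2))
    if hit or abs(f[2])>7: break
E
```

```text
46 True 47.4 [-90.9  14. ] [-2.1  1.  11. ] [ 0.12  0.18 -0.17] 6.53
```

Something hard is felt at TCP z≈47.4. I'll check how the flap has actually moved and where the fingertips are, using the two scene depth images.

```bash
python3 - <<'E'
from h import *
from rig import bot
c0=pickle.load(open("scene.pkl","rb"))
s=bot.read_state();c=bot.read_camera("scene");pickle.dump((c,s),open("scene2.pkl","wb"))
ct=bot.read_camera("top");pickle.dump((ct,s),open("top2.pkl","wb"))
def rk(c):
    P=cloud(c);d=P[...,:2]-o;return np.dstack([d@xr,d@yr,P[...,2]]),c["depth"]>0
for n,cc in (("before",c0),("now",c)):
    A,v=rk(cc);m=v&(A[...,0]>-60)&(A[...,0]<40)&(A[...,1]>20)&(A[...,1]<92)&(A[...,2]>15)
    p=A[m];print(n,[(y,np.median(p[abs(p[:,1]-y)<2.5,2]).round(1)) for y in range(47,90,6) if (abs(p[:,1]-y)<2.5).any()])
A,v=rk(c)
m=v&(A[...,0]>-112)&(A[...,0]<-60)&(A[...,2]>22)&(A[...,2]<110)
for lo,hi in ((-70,-10),(38,100)):
    for z in range(24,110,8):
        p=A[m&(A[...,1]>lo)&(A[...,1]<hi)&(abs(A[...,2]-z)<4)]
        if len(p)>3: print(lo,z,len(p),p.min(0).round(),p.max(0).round())
print(s["ee_pos"],s["clock"])
cv2.imwrite("pics/s2.png",np.vstack([cv2.resize(c["image"][140:220,280:420],None,fx=4.2,fy=4.2,interpolation=cv2.INTER_CUBIC)[:,:588],cv2.resize(ct["image"][225:285,230:370],None,fx=4.2,fy=4.2,interpolation=cv2.INTER_CUBIC)[:,:588]]))
E
```

```text
before [(47, np.float64(32.9)), (53, np.float64(35.8)), (59, np.float64(40.0)), (65, np.float64(44.1)), (71, np.float64(48.3)), (77, np.float64(52.5)), (83, np.float64(56.6)), (89, np.float64(58.7))]
now [(47, np.float64(30.0)), (53, np.float64(32.4)), (59, np.float64(35.4)), (65, np.float64(38.6)), (71, np.float64(41.7)), (77, np.float64(44.6)), (83, np.float64(48.1)), (89, np.float64(50.3))]
-70 24 66 [-111.  -70.   23.] [-60. -23.  28.]
-70 32 45 [-111.  -70.   28.] [-61. -27.  31.]
-70 40 10 [-110.  -40.   41.] [-82. -26.  44.]
-70 48 21 [-101.  -40.   44.] [-82. -26.  51.]
-70 56 60 [-112.  -39.   52.] [-81. -26.  60.]
38 24 6 [-109.   44.   26.] [-74.  48.  28.]
38 32 137 [-111.   38.   28.] [-60.  62.  36.]
38 40 111 [-112.   54.   36.] [-60.  79.  44.]
38 48 147 [-112.   54.   44.] [-60.  90.  52.]
38 56 58 [-112.   54.   52.] [-75.  89.  60.]
[517.18896942  79.81810395  47.36678213] 6.525
```

View pics/s2.png

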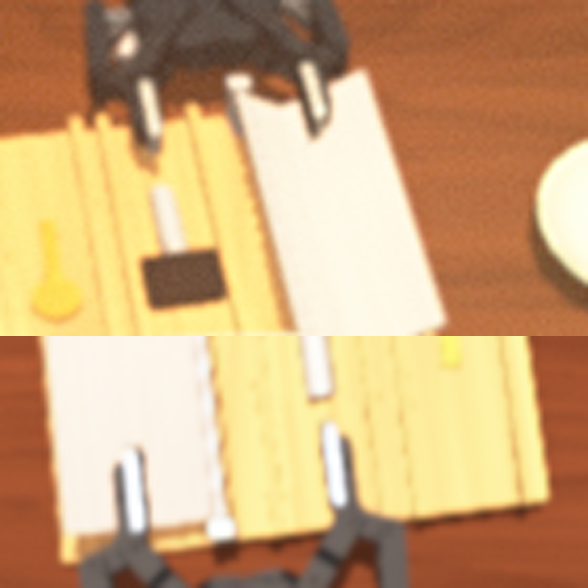

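I misread the tool frame. Tool **y** runs along the fingers, so the gripper is lying horizontally and its body hit the rack's near edge, at only 11 N. Nothing in the picture has moved: the key is still in place with its tail at (317,395) in the lower half. I'll rise, reorient with y down, and redo the approach. At this opening the tips stand about 6 mm ahead of the TCP.

```bash
cat >> h.py <<'E'
def ori(sg):
    x=sg*np.r_[yr,0];y=np.array([0,0,-1.]);m=np.c_[x,y,np.cross(x,y)]
    q=R.from_matrix(m).as_quat();return np.r_[q[3],q[:3]]
E
python3 - <<'E'
from h import *
from rig import bot
print(rot([-0.57858598,0.57895674,0.40591324,-0.40654865]).round(2))
bot.servo_line(W(-91,14,220),speed=150)
j=bot.read_state()["joint_positions"]
print(j.round(2))
for sg in (1,-1):
    for p in (W(-91,14,150),W(-91,14,28),W(8,14,28)):
        k=bot.ik(p,ori(sg));print(sg,None if k is None else k.round(2))
E
```

```text
[[ 0.34 -0.   -0.94]
 [ 0.94 -0.    0.34]
 [-0.   -1.    0.  ]]
[0.03 0.27 2.36 2.99 1.07 1.64]
1 [ 0.08  0.35  1.71 -0.    1.09 -1.64]
1 [ 0.08  0.54  1.77 -0.    0.83 -1.64]
1 [ 0.09  0.71  1.47 -0.    0.96 -1.63]
-1 [ 0.08  0.35  1.71 -0.    1.09  1.5 ]
-1 [ 0.08  0.54  1.77 -0.    0.83  1.5 ]
-1 [ 0.09  0.71  1.47 -0.    0.96  1.51]
```

```bash
python3 - <<'E'
from h import *
from rig import bot
bot.servo_line(W(-130,14,380),speed=200)
bot.move_to(W(-91,14,320),ori(1))
bot.move_to(W(-91,14,120),ori(1))
bot.dwell(.2)
s=bot.read_state();c=bot.read_camera("wrist");pickle.dump((c,s),open("w2.pkl","wb"));cv2.imwrite("pics/w2.png",c["image"])
print(s["clock"],s["ee_pos"],s["ft_force"],s["grip_width"])
P=cloud(c,s);T=(P-s["ee_pos"])@rot(s["tool_rot"])
m=(c["depth"]>0)&(T[...,1]<25)&(T[...,1]>-10)&(abs(T[...,0])<60)
for sg in(1,-1):
    t=T[m&(T[...,0]*sg>0)];t=t[t[:,1]>t[:,1].max()-6];print(len(t),t.min(0).round(1),t.max(0).round(1))
E
```

```text
12.8333 [517.83728247  79.82575968 121.40225865] [-0.21224125 -0.02248115  0.58051762] 79.94946529649968
120 [39.1  3.  -8.7] [45.7  8.9 12.4]
140 [-46.8   2.5  -9.1] [-40.    8.5  12.6]
```

View pics/w2.png

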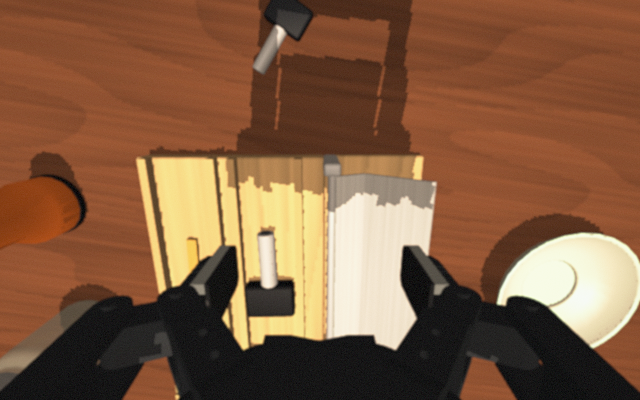

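Now the gripper points down, with the finger tips at (225,250) and (415,250). The key tail is at about (266,233), the head at (270,298), and the plate runs under the right-hand finger. I'll cross-check the tail, then press the plate down in steps.

```bash
python3 - <<'E'
from h import *
from rig import bot
c,s=pickle.load(open("w2.pkl","rb"))
print("tail",inrack(onz(c,[[266,233]],27,s)[0]).round(1),"post",inrack(onz(c,[[332,159]],48,s)[0]).round(1))
bot.servo_line(W(-94,14,60),speed=100);bot.dwell(.1)
f0=bot.read_state()["ft_force"]
for z in (50,44,38,34,32,31,30,29,28,27):
    hit=bot.servo_line(W(-94,14,z),speed=25,until_force=12);bot.dwell(.08)
    s=bot.read_state();f=s["ft_force"]-f0;print(z,hit,s["ee_pos"][2].round(1),inrack(s["ee_pos"]).round(1),f.round(1),round(s["clock"],2))
    if hit or f[2]>6: break
z=s["ee_pos"][2]+1.5
bot.servo_line(W(-94,14,z),speed=25);bot.dwell(.1)
s=bot.read_state();print(s["ee_pos"][2].round(1),(s["ft_force"]-f0).round(1))
c=bot.read_camera("scene");cv2.imwrite("pics/s3.png",cv2.resize(c["image"][120:280,220:420],None,fx=4,fy=3.7))
A=cloud(c);d=A[...,:2]-o;X,Y,Z=d@xr,d@yr,A[...,2]
for y in (45,53,61,69,77): 
    m=(c["depth"]>0)&(abs(Y-y)<3)&(X>-60)&(X<40)&(Z>10);print(y,np.median(Z[m]).round(1) if m.any() else None,end=' ')
print(bot.read_state()["clock"])
E
```

```text
tail [-70.5 -28.1] post [-132.3   22.5]
50 False 50.0 [-94.  14.] [-0.4 -1.2 -0.4] 14.37
44 False 44.1 [-93.9  13.9] [ 1.1 -2.4  1.6] 14.84
38 False 38.0 [-94.  14.] [ 0.7 -4.5  2.9] 15.32
34 False 34.0 [-94.   14.1] [ 0.6 -2.5  2.8] 15.71
32 False 32.0 [-94.  14.] [ 0.3 -3.8  2.5] 16.04
31 False 31.0 [-94.  14.] [ 0.5 -4.2  4. ] 16.38
30 False 30.1 [-94.  14.] [ 0.8 -5.   4.3] 16.71
29 False 29.0 [-94.  14.] [ 0.6 -5.2  4.6] 17.04
28 False 28.1 [-94.  14.] [ 1.1 -4.4  5.6] 17.38
27 False 27.5 [-93.9  13.9] [-1.8 -5.9 11. ] 17.71
28.9 [ 0.6 -2.6  2.5]
45 21.2 53 22.0 61 22.8 69 21.5 77 21.3 18.1083
```

View pics/s3.png

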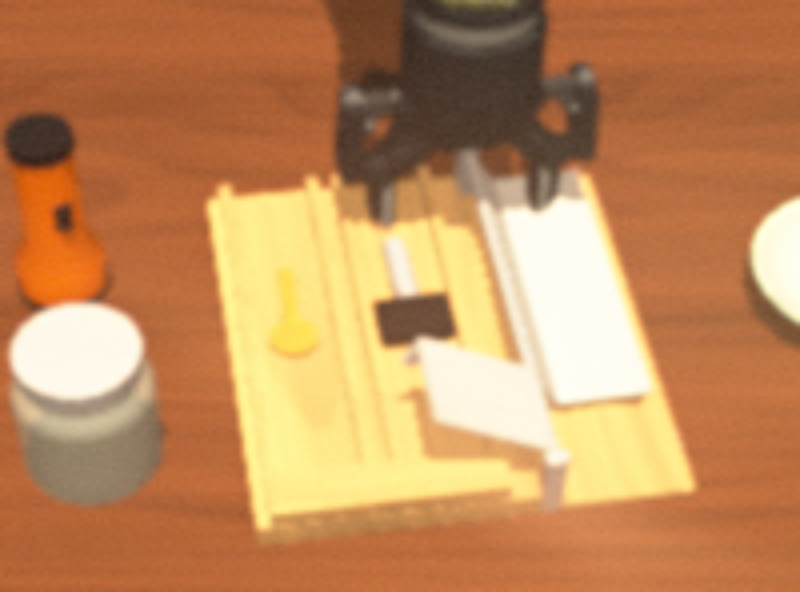

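The flap is fully open: the roof is raised and the plate is level at z≈21. One finger holds the plate, and the other is in the lane behind the tail. Pushing now, with the last stretch slow until the stop is felt.

```bash
python3 - <<'E'
from h import *
from rig import bot
def p(n):
    s=bot.read_state();f=s["ft_force"];print(n,inrack(s["ee_pos"]).round(1),s["ee_pos"][2].round(1),"fx,fy,fz",(f[:2]@xr).round(1),(f[:2]@yr).round(1),f[2].round(1),round(s["clock"],2))
p("start")
h=bot.servo_line(W(-10,14,28.7),speed=45,until_force=12);p(("slide",h))
bot.dwell(.1);p("")
if not h:
    h=bot.servo_line(W(12,14,28.7),speed=10,until_force=6);p(("home",h))
    bot.dwell(.2);p("held")
c=bot.read_camera("scene");cv2.imwrite("pics/s4.png",cv2.resize(c["image"][120:280,220:420],None,fx=4,fy=3.7))
E
```

```text
start [-94.1  14.1] 28.9 fx,fy,fz 0.5 -1.0 3.8 18.11
('slide', False) [-10.  14.] 28.7 fx,fy,fz -1.1 0.6 3.3 20.12
 [-10.  14.] 28.7 fx,fy,fz -1.4 0.6 2.5 20.23
('home', True) [ 5.8 14. ] 28.5 fx,fy,fz -1.3 -1.2 5.2 21.7
held [ 5.7 14. ] 28.5 fx,fy,fz -0.8 -0.6 4.7 21.9
```

View pics/s4.png

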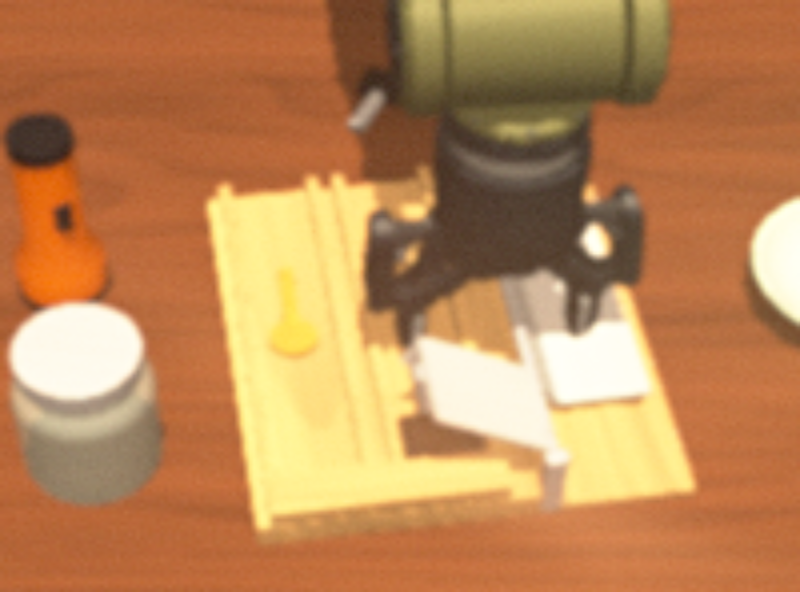

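The head is under the roof, with its dark edge near the stop at (440,435), but the held force is small. I'll push slightly further to confirm contact with the stop.

```bash
python3 - <<'E'
from h import *
from rig import bot
for x in (6.5,7.5,8.5,9.5,10.5):
    h=bot.servo_line(W(x,14,28.7),speed=8,until_force=10);bot.dwell(.1)
    s=bot.read_state();f=s["ft_force"];print(x,h,inrack(s["ee_pos"]).round(1),(f[:2]@xr).round(1),f[2].round(1),round(s["clock"],2))
    if h or f[:2]@xr<-6: break
c=bot.read_camera("scene");pickle.dump(c,open("scene5.pkl","wb"))
hsv=cv2.cvtColor(c["image"],cv2.COLOR_BGR2HSV)
u,v=220+440/4,120+437/3.7;f=lambda u,v,z:inrack(onz(c,[[u,v]],z)[0]).round(1)
print(c["image"][226:248,328].tolist())
print([ (r,f(328,r,32)[0],f(328,r,18)[0]) for r in (236,240,244)])
E
```

```text
6.5 False [ 5.8 14. ] -8.6 7.4 22.36
[[213, 239, 253], [202, 235, 250], [198, 231, 249], [187, 225, 245], [182, 218, 243], [158, 196, 232], [145, 180, 224], [110, 145, 192], [89, 125, 170], [73, 109, 160], [75, 110, 163], [67, 110, 160], [70, 110, 165], [72, 114, 166], [70, 111, 164], [73, 110, 163], [71, 116, 174], [95, 160, 226], [121, 216, 254], [145, 239, 255], [148, 242, 255], [151, 243, 254]]
[(236, np.float64(75.2), np.float64(65.2)), (240, np.float64(85.0), np.float64(75.1)), (244, np.float64(94.7), np.float64(85.0))]
```

There is a hard stop at tool x 5.8 with -8.6 N along the lane. That puts the tail at about 16–17 against 15 expected, so the key looks home. I'll back off a few mm with the flap still held and check with the wrist camera.

```bash
python3 - <<'E'
from h import *
from rig import bot
bot.servo_line(W(-8,14,28.7),speed=40);bot.dwell(.1)
s=bot.read_state();c=bot.read_camera("wrist");pickle.dump((c,s),open("w3.pkl","wb"));cv2.imwrite("pics/w3.png",c["image"])
print(s["clock"],s["ee_pos"],s["ft_force"])
E
```

```text
23.0167 [598.89332576  92.63481115  28.55924467] [-2.09597081 -0.56376287  3.32409005]
```

View pics/w3.png

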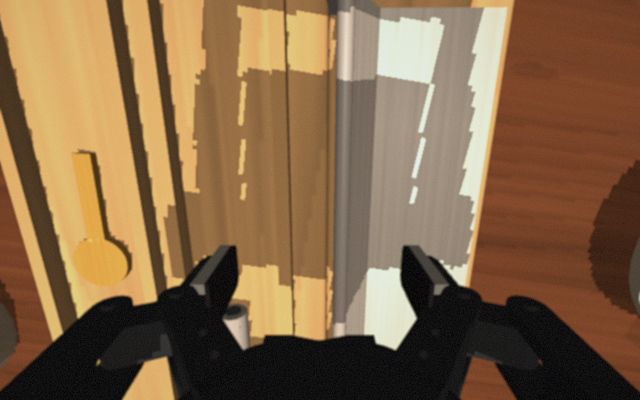

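The key's tail shows at (236,312), just ahead of the left-hand finger in this view, still straight in the lane. I'll measure it and, if it is about 15, release.

```bash
python3 - <<'E'
from h import *
from rig import bot
c,s=pickle.load(open("w3.pkl","rb"))
t=inrack(onz(c,[[236,309]],29,s)[0]);print("tail",t.round(1),inrack(onz(c,[[236,313]],25,s)[0]).round(1))
P=cloud(c,s)[315:335,228:248].reshape(-1,3);print(np.median(P[:,2]),inrack(np.median(P,0)))
if t[0]>9.5:
    bot.servo_line(W(-8,14,110),speed=100)
    bot.servo_line(W(-110,14,200),speed=200);bot.dwell(.3)
    for n in("scene","top"):
        c=bot.read_camera(n);cv2.imwrite(f"pics/{n}6.png",c["image"]);pickle.dump(c,open(n+"6.pkl","wb"))
    a=cv2.resize(cv2.imread("pics/scene6.png")[140:270,220:420],None,fx=3.5,fy=3.5);cv2.imwrite("pics/f.png",a)
    print(bot.read_state()["clock"])
E
```

```text
tail [ 11.5 -26.3] [ 16.8 -27.8]
30.143639230396616 [ 19.15833416 -25.33090319]
25.2667
```

```bash
ls pics/f.png
```

```text
pics/f.png
```

View pics/f.png

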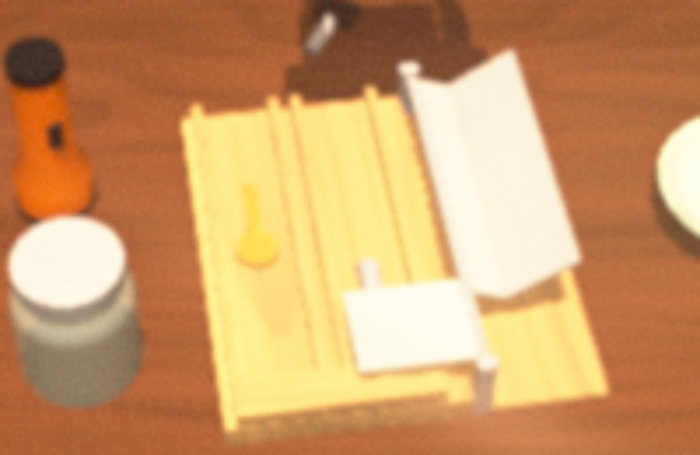

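The flap is back down over the head and only the barrel protrudes, at (370,270). One last numeric check before handing in.

```bash
python3 - <<'E'
from h import *
from rig import bot
c0=pickle.load(open("scene.pkl","rb"));c=pickle.load(open("scene6.pkl","rb"))
for cc in (c0,c):
    A=cloud(cc);d=A[...,:2]-o;X,Y,Z=d@xr,d@yr,A[...,2]
    print([np.median(Z[(abs(Y-y)<3)&(X>-60)&(X<40)&(Z>10)]).round(1) for y in (53,65,77,83)], "roof",np.median(Z[(X>55)&(X<95)&(Y<-15)&(Y>-45)&(Z>30)]).round(1))
t=pickle.load(open("top6.pkl","rb"));A=cloud(t);d=A[...,:2]-o;X,Y,Z=d@xr,d@yr,A[...,2]
m=(Z>25.5)&(Y>-36)&(Y<-20)&(X<45)&(X>-60);print("top barrel min x",np.percentile(X[m],[0,2,5,10]).round(1),m.sum(), np.median(Y[m]))
f=lambda u,v,z:inrack(onz(c,[[220+u/3.5,140+v/3.5]],z)[0]).round(1)
print("scene tail",f(369,260,30))
s=bot.read_state();print(s["clock"],s["ft_force"])
bot.finish_job()
E
```

```text
[np.float64(35.8), np.float64(44.1), np.float64(52.5), np.float64(56.4)] roof 43.2
[np.float64(35.8), np.float64(44.5), np.float64(52.2), np.float64(56.9)] roof 43.4
top barrel min x [14.4 14.5 14.8 16. ] 90 -30.43894865619998
scene tail [ 17.3 -26.3]
25.2667 [-0.82962     0.49270676  0.76127669]
the job is handed in; nothing more can be done
```

The job is handed in at about 25 s of the 38 s limit. The key is home against the end stop, and the flap has dropped shut behind its head.

**What I did:** One fingertip held the press plate fully down. The other pushed the key along its lane until it met a hard stop, about 8.6 N along the lane. I backed the pushing finger off while still holding the flap, then lifted away.

**Last checks:**
- **Key position:** the tail is at rack x about 14.5 mm in the top view, against 15 expected, and at y about -30. The head is therefore within about 1 mm of the stop.
- **Other tail readings:** rougher estimates ran from 11.5 to 17 mm, and up to 19 from raw wrist depth. All but the lowest fit the 6 mm tolerance.
- **Flap:** plate and roof heights match the shut starting values to within 0.5 mm.
- **Other objects:** the torch, jar, dish and brass house key look unmoved. I judged this by eye and did not measure it.

**What went wrong:** I misread the tool axes at first and came in with the gripper lying horizontally. I think its body met the near edge of the rack, at about 11 N. It also pressed the flap part-way open. I raised it and re-approached pointing down. The key had not moved in the pictures.

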